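# Tare the specimen scale with its empty caddy

## Robot

A 6-joint arm with a two-finger parallel gripper is mounted at the origin on the work surface. World frame = base frame: x ahead of the robot, y to its left, z up, the work surface at z = 0. Lengths are in mm, angles in rad, forces in N, time in s.
With the tool pointing down it reaches from about 300 to 775 mm from the base axis. Payload 14.6 kg.
Tool frame: the origin (TCP) lies between the finger pads; the fingertips stand 8 mm ahead of it and the grasp point (between the pads) lies 11 mm behind it; z points along the fingers, y is the direction in which the jaws open and shut (so a half turn about z gives the same grasp; the last joint's range is limited). The gripper opens to 94 mm and grips with 3 to 60 N. Pads are 16 mm wide; open, the fingers measure 119 mm over their backs; the gripper's body (75 mm by 177 mm) begins 78 mm behind the grasp point.
Start: joints at [-1.235, 0.3, 1.521, -0, 1.321, -0.067], TCP at [215.59, -505.975, 213.446] pointing down, gripper open.
Joint ranges: [-3.03, 3.03], [-0.79, 2.21], [0.23, 2.52], [-1.04, 4.18], [0, 3.07], [-2.55, 2.55]. Speed limits (rad/s): [2.22, 2.22, 2.57, 3.14, 3.14, 3.14].

## Interface

Orientations are given as [roll, pitch, yaw] about the fixed x, y, z axes, in that order (R = Rz(yaw) Ry(pitch) Rx(roll)).
In Python, from cell import manip gives the robot as it stands. The module is installed in compiled form; this text tells all that it offers.
- The arm moves only by the tool send_rows, never from a script. Its argument "series" is a list that holds one entry, the list of rows, each a list of 5 numbers: the opening, from 0 (shut) to 1 (fully open), then the shift along the tool's x, y, z in mm, then the turn about the tool's z in degrees. In form: [[[gripper, dx, dy, dz, roll], ...]]. A call has 1 to 10 rows; each row is the pose to reach, as a shift and turn from the pose commanded when the call began, along the tool's axes at that moment; what a row does not reach only later rows make up. A row lasts 1/10 s, in which the tool goes at most 50 mm and 8.59 degrees, less where a joint would pass 70% of its speed; a pose out of reach is approached as far as the arm can. A call with a gripper value outside its range is refused whole. The fingers move at their own pace and stop on an object; "newtons" is the grip in N (left out, the last holds). Time passes only in rows, so rows that repeat a pose let the fingers close. It gives the time, the measured TCP pose, the force and the opening at its end, in the units of the state.
- manip.read_state(): the state, without advancing time (a new reading comes with each control period).
- manip.camera(name): name is "scene" or "top" or "wrist"; returns a dict with "img" (480x640x3 uint8, red, green, blue), "vfov" (degrees; the focal length in pixels is half the picture's height over the tangent of half this angle, whatever the lens; pixels are square), "cx", "cy" (the principal point, pixels), "pose" (4x4, takes a point from camera to world coordinates); the wrist camera has in their place "T_tool_cam" (4x4, takes a point from camera to tool coordinates, whose origin is the TCP and whose axes are the flange's). Camera axes: x right, y down, z forward; pixel columns grow to the right and rows downward; lengths in mm; the calibration is good to about 2 mm. A picture is of the moment at which its call begins: read the wrist's pose just before it. There is no depth.
- manip.sign_off(): hands the job in, once; it reports no verdict.
Trained networks look in a picture, given as the dict that the camera call returned (one of the last four; its "shot" number tells which), for a name from the list of things; names that differ only in an ending like _2 or _b are one class to them, and where a whole thing is asked for, a point or a joint stands for the part that bears it (a point fixed in the world has none). Each returns a list of dicts, best first, with "conf" (0 to 1); they miss things now and then, are a little off and sometimes report something else, mostly with a low value. They report only what shows in the picture. A call takes as long as a camera call. They do not tell look-alikes from the thing itself.
- manip.find_in(target, picture): "rect" ([left, top, width, height] in pixels, round what is visible of it).
- manip.silhouettes(target, picture): "pixels" (480x640 bool, what is visible of it) and "rect" ([left, top, width, height] in pixels, round what is visible of it).
The state is a dict: "clock": time; "joints": joint angles; "qd": joint speeds; "effort": joint torques, N m; "eef_pos": TCP position; "eef_rot": TCP orientation; "wrist_force": force on the tool from outside, world axes, zero at the start; "moment": the same for the moment, N m; "finger_gap": finger opening in mm.
Only numpy, scipy, OpenCV 4.12 (cv2) and the standard library are available. Lean on these libraries where they do the work, as an engineer would, in place of code of your own. Each camera call takes 0.05 s, during which the arm holds its last target. There are 200 camera calls.

## Task

Get the specimen scale ready for weighing: set the empty blue caddy gently and upright in the middle of the scale's steel pan and let go of it. Then, with the caddy left standing there, turn the tare knob so that the dial's red zero mark lines up with the black pointer, to within half a small division (one division is 10 degrees). Do not knock over or push away the white tube rack or the specimen jar near it.

Things in the scene. Friction and masses are not known exactly. Their poses are not given: they have to be found in the camera images.
- scale: The dial scale, fixed to the table: white housing 200 mm (its x) by 400 mm (its y), top face 50 mm above the table. Origin at the centre of its underside on the table. The pan stands over its +y end, the dial and tare knob over its -y end (axis at y = -100 mm). It can stand turned by up to about 15 degrees.
- pan: The square steel pan, 190 (x) by 180 (y) by 6 mm, at y = +100 mm on the scale. Origin at the centre of its underside, 76 mm above the table when empty; it sinks straight down on a spring of 0.4 N/mm (6 to 12 mm under the caddy, 16 mm at most).
- pan_top (a point): Centre of the pan's upper face (82 mm above the table when empty); axes as the scale's.
- pointer (a joint): Angle of the black pointer, rad, clockwise seen from above. 0 points to the scale's +x; it turns 160 rad per metre of pan travel, so 0 with the pan empty, about 1 to 2 with the caddy on it. The caddy's weight is not known beforehand. The pointer is a black bar 19 mm long, 6 mm wide, on the white ring just outside the turning dial.
- pointer_tip (a point): Inner end of the pointer, 57 mm from the dial axis, 64 mm above the table.
- tare (a joint): Angle of the tare knob with its dial, rad, clockwise seen from above, range -1.2 to 3.2; it stays where it is left. The dial reads zero when this equals the pointer angle.
- zero_mark (a point): Outer end of the red zero mark on the white turning dial disc (disc 112 mm across, upper face 64 mm above the table, black ticks every 10 degrees), 57 mm from the dial axis.
- tare_grip (a point): The point to grip on the tare knob: on the dial axis, 89 mm above the table. The knob is a black upright bar 64 mm long, 16 mm wide, standing 70 to 100 mm above the table on a 66 mm hub; the bar lies along this point's x axis, and x points to the red zero mark. The knob turns with light friction (about 0.05 N m).
- caddy: The empty blue plastic caddy (0.25 to 0.5 kg), loose: open tray 110 (x) by 150 (y) by 45 mm high with a central wall, and a carrying handle. Origin at the centre of its underside. It starts on the table, upright.
- caddy_handle (a point): Middle of the caddy's handle bar, 112 mm above its underside and above its middle. The bar lies along the caddy's y: 132 mm long, 14 mm wide (x), 16 mm high, posts at both ends, 108 mm clear between the posts.
- rack: White tube rack with dark holes, 100 by 150 by 65 mm, loose bystander. Origin under its centre.
- jar_a: Amber specimen jar with white cap and red stripe, 54 mm across, 66 mm high, bystander near the rack. Origin under its centre.
Not all that is in view belongs to the job. There is more than one size of the caddy; the one meant has the size given above.

How it is judged:
By the outcome, as a careful person would: the job done as asked, in the order asked, and still so for the second after the job is handed in, with the robot touching nothing.
It also fails if it takes over 54 s, if anything falls off the work surface, if the arm or the gripper's body presses on something with over 40 N, if the wrist force passes 120 N, or if a joint passes its speed limit or range.

## Working session

There is one attempt and no reset: what is moved stays moved. The work goes in short steps, Python scripts to look and compute and a tool call to move; the robot and the scene stay as the last step left them, time stands still between calls to the robot, and variables do not carry over. Pictures are saved under pics/ and viewed, about 8 in all and at most 12, crops included, and the job is handed in when it is done.

Besides the shell and the picture viewer there is one more tool, called after "Emit:" in YAML: its name, and indented under it one key for each argument. send_rows: Moves the arm, as the interface text tells. Its arguments: {"type":"object","properties":{"series":{"type":"array"},"newtons":{"type":"number"}},"required":["series"]}

```bash
mkdir -p pics
cat > h.py <<'E'
import numpy as np, cv2
from cell import manip
from scipy.spatial.transform import Rotation as R
def save(c,n,crop=None,s=1):
    im=c["img"]
    if crop: x,y,w,h=crop; im=im[y:y+h,x:x+w]
    im=cv2.resize(im,None,fx=s,fy=s,interpolation=cv2.INTER_CUBIC)
    cv2.imwrite("pics/"+n,im[:,:,::-1])
def pose(c,st=None):
    if "pose" in c: return np.array(c["pose"])
    T=np.eye(4); T[:3,:3]=R.from_euler("xyz",st["eef_rot"]).as_matrix(); T[:3,3]=st["eef_pos"]
    return T@np.array(c["T_tool_cam"])
def f(c): return 240/np.tan(np.radians(c["vfov"])/2)
def ray(c,uv,z,st=None):
    P=pose(c,st); uv=np.atleast_2d(uv).astype(float)
    d=np.c_[(uv[:,0]-c["cx"])/f(c),(uv[:,1]-c["cy"])/f(c),np.ones(len(uv))]@P[:3,:3].T
    return P[:3,3]+d*((z-P[2,3])/d[:,2])[:,None]
def proj(c,X,st=None):
    P=pose(c,st); q=(np.atleast_2d(X)-P[:3,3])@P[:3,:3]
    return np.c_[q[:,0]/q[:,2]*f(c)+c["cx"],q[:,1]/q[:,2]*f(c)+c["cy"]]
def totool(st,X):
    return R.from_euler("xyz",st["eef_rot"]).inv().apply(np.array(X)-st["eef_pos"])
E
python3 - <<'E'
from h import *
s=manip.read_state(); print(s)
c=manip.camera("top"); save(c,"top1.png"); print(c["vfov"],np.round(c["pose"],2).tolist())
for t in ["caddy","caddy_handle","scale","pan","rack","jar_a","tare_grip","zero_mark","pointer"]:
    print(t,[(np.round(d["conf"],2),[int(v) for v in d["rect"]]) for d in manip.find_in(t,c)])
c=manip.camera("scene"); save(c,"sc1.png")
E
```

```text
{'clock': 0.0, 'joints': array([-1.23459447e+00,  3.00483336e-01,  1.52158537e+00, -1.31621317e-05,
        1.32068156e+00, -6.66084395e-02]), 'qd': array([-1.24469665e-04, -8.08577367e-04,  5.81180651e-04, -6.70032432e-05,
        6.06586035e-04, -1.67269720e-04]), 'effort': array([ 1.62200326e-03, -5.31812596e+01, -3.52739310e+01,  7.08523672e-02,
        2.44183140e-02, -1.23722170e-04]), 'eef_pos': array([ 215.50978529, -505.74627779,  212.87779286]), 'eef_rot': array([-3.14043676e+00, -6.43293507e-05,  4.02813527e-01]), 'wrist_force': array([-0.84363824, -0.397193  , -0.79896655]), 'moment': array([-0.04022378, -0.0397246 ,  0.02174639]), 'finger_gap': 93.71358123943354}
46.19824762785486 [[0.02, -0.98, 0.18, 213.01], [-1.0, -0.02, -0.01, -150.53], [0.02, -0.18, -0.98, 1475.15], [0.0, 0.0, 0.0, 1.0]]
caddy [(np.float64(0.87), [456, 248, 54, 51]), (np.float64(0.72), [338, 312, 48, 40]), (np.float64(0.65), [334, 235, 63, 44]), (np.float64(0.22), [124, 196, 163, 81])]
caddy_handle [(np.float64(0.91), [335, 234, 61, 46]), (np.float64(0.74), [335, 309, 49, 41]), (np.float64(0.64), [454, 249, 55, 52])]
scale [(np.float64(0.79), [123, 196, 161, 82])]
pan [(np.float64(0.85), [124, 193, 77, 73])]
rack [(np.float64(0.86), [335, 170, 57, 49]), (np.float64(0.65), [122, 194, 75, 74])]
jar_a [(np.float64(0.68), [421, 225, 21, 21])]
tare_grip [(np.float64(0.84), [220, 214, 46, 40]), (np.float64(0.64), [422, 225, 23, 21])]
zero_mark [(np.float64(0.96), [219, 211, 41, 47]), (np.float64(0.38), [421, 225, 22, 20])]
pointer [(np.float64(0.46), [124, 198, 161, 80])]
```

View pics/top1.png

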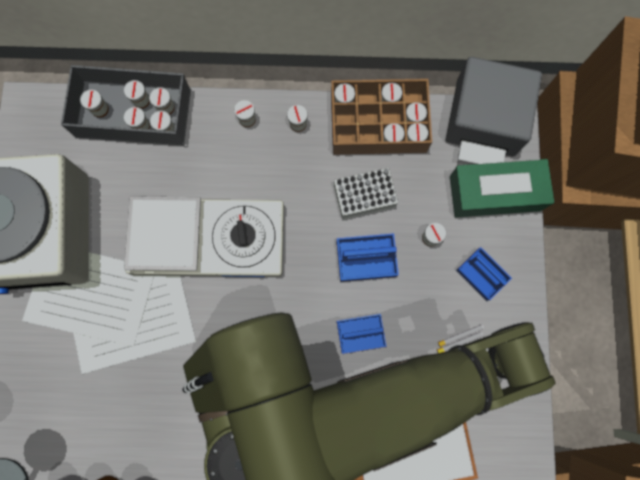

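View pics/sc1.png

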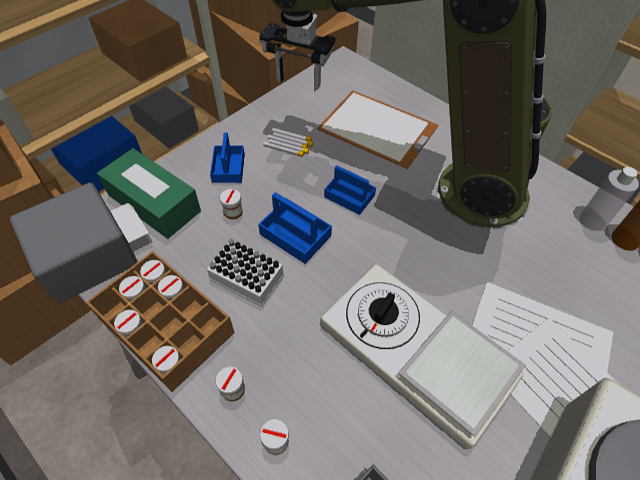

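The top view shows three blue caddies, at pixels (367,258), (361,334) and (484,273). The first is about 160x115 mm at 2.6 mm/px and matches the stated size; the other two are smaller. The scale is at (205,237), with its pan on the left (+y), and its dial is at (242,236). The rack is at (365,192) and the jar at (434,234). The round thing on the left at (20,220) is a different device.

I'll fit the poses and check the chosen caddy in a close crop.

```bash
cat >> h.py <<'E'
from scipy.optimize import minimize
def box(cx,cy,z0,z1,w,l): return np.array([[cx+a*w/2,cy+b*l/2,z] for a in(-1,1) for b in(-1,1) for z in(z0,z1)])
PARTS={"caddy":[box(0,0,0,45,110,150),box(0,0,104,120,14,132),box(0,60,45,104,14,12),box(0,-60,45,104,14,12)],
"scale":[box(0,0,0,50,200,400),box(0,100,76,82,190,180)],"pan":[box(0,100,76,82,190,180)],"rack":[box(0,0,0,65,100,150)],"jar_a":[box(0,0,0,66,48,48)]}
def fit(name,c,mask,p0,st=None,z=0):
    k=3
    m=cv2.resize(mask.astype(np.float32),None,fx=k,fy=k)
    def cost(p,img=False):
        o=np.zeros(m.shape,np.uint8); a=p[2]; Rz=np.array([[np.cos(a),-np.sin(a),0],[np.sin(a),np.cos(a),0],[0,0,1]])
        for b in PARTS[name]:
            uv=proj(c,b@Rz.T+[p[0],p[1],z],st)*k+k/2
            cv2.fillConvexPoly(o,cv2.convexHull(np.round(uv).astype(np.int32)),1)
        return 1-(np.minimum(o,m).sum()/np.maximum(o,m).sum())
    best=None
    for a in (p0[2],p0[2]+.12,p0[2]-.12):
        r=minimize(cost,[p0[0],p0[1],a],method="Nelder-Mead",options=dict(initial_simplex=[[p0[0],p0[1],a],[p0[0]+15,p0[1],a],[p0[0],p0[1]+15,a],[p0[0],p0[1],a+.1]],maxfev=250))
        if best is None or r.fun<best.fun: best=r
    return best.x,best.fun
E
python3 - <<'E'
from h import *
c=manip.camera("top"); save(c,"cad_crop.png",(320,150,200,210),2.8)
for n,uv in [("caddy",(366,257)),("scale",(205,237)),("rack",(365,192)),("jar_a",(434,234))]:
    for d in manip.silhouettes(n,c):
        r=d["rect"]; 
        if abs(r[0]+r[2]/2-uv[0])<20 and abs(r[1]+r[3]/2-uv[1])<20:
            g=ray(c,uv,30)[0]; x,e=fit(n,c,d["pixels"],[g[0],g[1],0]); print(n,round(d["conf"],2),np.round(x,3),round(e,3)); break
for uv in [(484,273),(361,334),(298,118),(242,236)]: print(uv,ray(c,uv,40)[0].round())
E
```

```text
caddy 0.56 [ 4.71506e+02 -2.69860e+02  1.10000e-01] 0.026
scale 0.78 [5.14903e+02 1.52638e+02 9.00000e-03] 0.021
rack 0.56 [ 6.40553e+02 -2.62114e+02  2.45000e-01] 0.048
jar_a 0.89 [ 534.768 -445.311    0.71 ] 0.156
(484, 273) [ 435. -573.   40.]
(361, 334) [ 272. -256.   40.]
(298, 118) [848. -79.  40.]
(242, 236) [517.  56.  40.]
```

View pics/cad_crop.png

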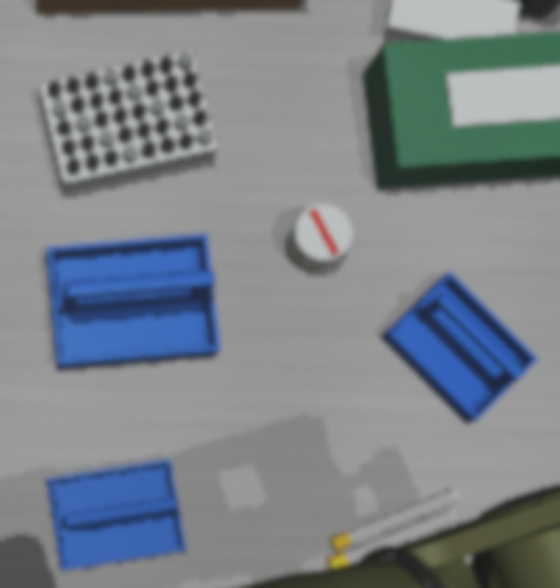

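The crop confirms it: the caddy at upper left (about (130,300) in the crop) is the large one, with its handle along its long side. The rack and jar are well clear. Moving above it for a look with the wrist camera.

Emit:
send_rows:
  series:
    - [[1, 20, -7, -3, -5], [1, 55, -20, -7, -13], [1, 95, -34, -12, -21], [1, 137, -49, -17, -29], [1, 179, -64, -20, -38], [1, 221, -79, -20, -46], [1, 262, -94, -20, -54], [1, 298, -107, -20, -62], [1, 320, -114, -20, -69], [1, 327, -117, -20, -73]]
  newtons: 25

```text
clock: 1.8
eef_pos: [472.0, -268.4, 233.3]
eef_rot: [3.141, -0.0, 1.684]
wrist_force: [-0.7, -1.6, -0.3]
finger_gap: 94.0
```

Run:
```python
from h import *
s=manip.read_state(); c=manip.camera("wrist"); save(c,"w1.png")
print(s["clock"],s["eef_pos"],s["eef_rot"],s["joints"].round(2)); print(np.round(c["T_tool_cam"],2).tolist())
for d in manip.silhouettes("caddy",c)[:3]:
    x,e=fit("caddy",c,d["pixels"],[471,-270,.1],s); print(d["conf"],d["rect"],x.round(3),round(e,3))
for d in manip.find_in("caddy_handle",c)[:3]: print(d)
print(proj(c,[[471,-270,112]],s))
```

```text
1.8 [ 472.04098698 -268.43195148  233.34672939] [ 3.14147347e+00 -1.97851638e-04  1.68403565e+00] [-0.58  0.27  1.51  0.    1.36 -0.7 ]
[[-0.0, -0.96, -0.27, 77.19], [1.0, -0.0, -0.0, -0.22], [0.0, -0.27, 0.96, -171.1], [0.0, 0.0, 0.0, 1.0]]
0.84 [261.9, 141.0, 113.3, 166.1] [ 4.69520e+02 -2.69939e+02  1.11000e-01] 0.018
0.71 [210.2, 407.2, 106.4, 58.1] [ 4.71e+02 -2.70e+02  1.00e-01] 1.0
0.62 [72.5, 122.6, 118.2, 119.4] [ 4.71e+02 -2.70e+02  1.00e-01] 1.0
{'rect': [207.1, 407.1, 113.7, 58.6], 'conf': 0.78}
{'rect': [75.3, 121.1, 110.1, 123.3], 'conf': 0.75}
{'rect': [260.3, 141.8, 113.4, 169.2], 'conf': 0.74}
[[318.29780208 233.66542522]]
```

View pics/w1.png

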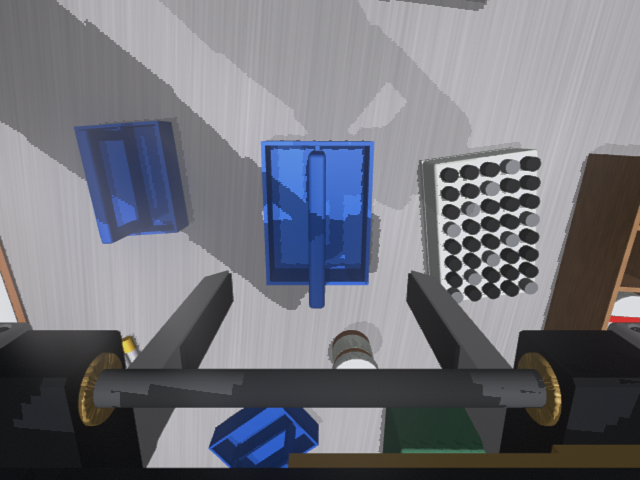

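The handle is vertical at u≈317 between the fingers and lined up with them. Fit: (469.5, -270), yaw 0.111. Going down to grip.

Emit:
send_rows:
  series:
    - [[1, -1, -2, 30, 0], [1, -1, -2.5, 75, 0], [1, -1, -2.5, 110, 0], [1, -1, -2.5, 127, 0], [1, -1, -2.5, 132, 0], [0, -1, -2.5, 132, 0], [0, -1, -2.5, 132, 0], [0, -1, -2.5, 132, 0], [0, -1, -2.5, 132, 0], [0, -1, -2.5, 132, 0]]
  newtons: 30

```text
clock: 2.95
eef_pos: [468.3, -271.5, 102.0]
eef_rot: [3.141, 0.001, 1.677]
wrist_force: [-0.6, 0.3, -0.2]
finger_gap: 57.5
```

Emit:
send_rows:
  series:
    - [[0, 0, 0, 0, 0], [0, 0, 0, 0, 0], [0, 0, 0, 0, 0], [0, 0, 0, 0, 0], [0, 0, 0, 0, 0], [0, 0, 0, 0, 0], [0, 0, 0, 0, 0], [0, 0, 0, 0, 0]]

```text
clock: 3.75
eef_pos: [468.1, -271.3, 101.2]
eef_rot: [-3.141, -0.0, 1.677]
wrist_force: [0.6, 0.0, -2.4]
finger_gap: 13.7
```

Emit:
send_rows:
  series:
    - [[0, 0, 0, -5, 0], [0, 0, 0, -20, 0], [0, 0, 0, -50, 0], [0, 0, 0, -85, 0], [0, 0, 0, -120, 0], [0, 0, 0, -145, 0], [0, 0, 0, -157, 0], [0, 0, 0, -160, 0], [0, 0, 0, -160, 0], [0, 0, 0, -160, 0]]

```text
clock: 4.75
eef_pos: [467.8, -271.2, 259.9]
eef_rot: [-3.14, -0.001, 1.677]
wrist_force: [-0.8, 0.2, -3.1]
finger_gap: 13.8
```

Run:
```python
from h import *
s=manip.read_state(); print(s)
c=manip.camera("top"); save(c,"top2.png",(110,180,190,110),4)
for n,g in [("pan",[515,152,0.01]),("scale",[515,152,0.01])]:
    for d in manip.silhouettes(n,c)[:2]:
        x,e=fit(n,c,d["pixels"],g); print(n,round(d["conf"],2),d["rect"],x.round(3),round(e,3))
```

```text
{'clock': 4.75, 'joints': array([-5.93123619e-01,  2.48664925e-01,  1.47781326e+00, -4.39489137e-05,
        1.41747512e+00, -6.99181956e-01]), 'qd': array([ 0.00139392,  0.00179839, -0.00277412, -0.00065697, -0.0002575 ,
       -0.00089314]), 'effort': array([ 1.34778183e-02, -5.36388946e+01, -3.81322682e+01,  5.15499932e-02,
        7.97977229e-02, -6.27358048e-06]), 'eef_pos': array([ 467.82579114, -271.23102575,  259.92621874]), 'eef_rot': array([-3.13975794e+00, -1.48606857e-03,  1.67686006e+00]), 'wrist_force': array([-0.84579757,  0.24252017, -3.07315857]), 'moment': array([-0.05382543, -0.09755731, -0.01439978]), 'finger_gap': 13.771590858610244}
pan 0.93 [124.1, 193.3, 77.6, 75.3] [5.14660e+02 1.50617e+02 2.20000e-02] 0.034
scale 0.96 [124.8, 197.2, 159.3, 80.8] [5.15396e+02 1.52005e+02 1.10000e-02] 0.02
```

View pics/top2.png

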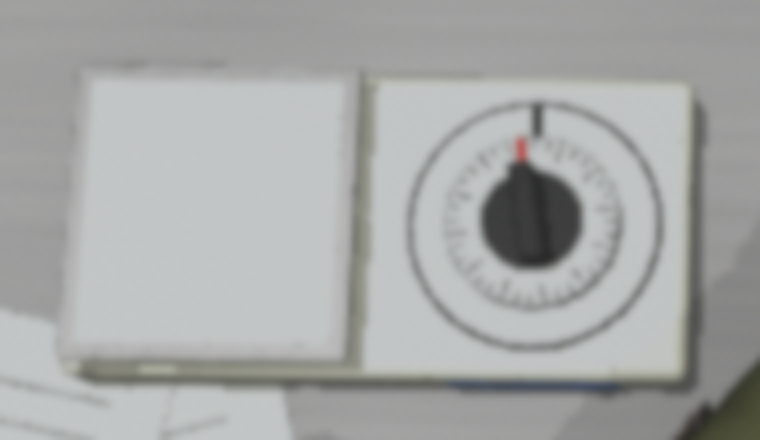

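The caddy is held (gap 13.8 mm, about 0.3 kg). The close view shows the empty pan, the pointer near 0 at (537,120), and the red mark slightly anticlockwise of it at (521,150). Carrying the caddy over the scale.

Emit:
send_rows:
  series:
    - [[0, 8, 2, 0, 0], [0, 30, 6, 0, 0], [0, 65, 13, 0, 0], [0, 105, 21, 0, 0], [0, 145, 29, 0, 0], [0, 185, 36, 0, 0], [0, 225, 44, 0, 0], [0, 265, 52, 0, 0], [0, 305, 60, 0, 0], [0, 345, 68, 0, 0]]

```text
clock: 5.9
eef_pos: [498.8, 81.0, 261.4]
eef_rot: [3.141, -0.0, 1.677]
wrist_force: [0.6, -0.7, -2.8]
finger_gap: 13.3
```

Emit:
send_rows:
  series:
    - [[0, 40, 8, 0, 1], [0, 80, 16, 0, 2], [0, 120, 24, 0, 3], [0, 148, 29, 0, 4], [0, 162, 32, 0, 5], [0, 169, 33, 0, 5.4], [0, 169, 33, 0, 5.4], [0, 169, 33, 0, 5.4]]

```text
clock: 6.7
eef_pos: [514.1, 249.9, 261.4]
eef_rot: [-3.141, 0.0, 1.583]
wrist_force: [0.4, -0.5, -3.2]
finger_gap: 13.5
```

Run:
```python
from h import *
s=manip.read_state(); print(s["clock"],s["eef_pos"],s["eef_rot"],s["wrist_force"],s["finger_gap"])
c=manip.camera("wrist"); save(c,"w2.png")
g=np.array(s["eef_pos"])
for d in manip.silhouettes("caddy",c)[:3]:
    x,e=fit("caddy",c,d["pixels"],[g[0],g[1],.01],s,z=g[2]-101); print(d["conf"],d["rect"],x.round(3),round(e,3))
```

```text
6.7 [514.07944708 249.85386719 261.40955466] [-3.14148293e+00  1.98247466e-04  1.58269807e+00] [ 0.35749438 -0.49883835 -3.15527588] 13.544461189684334
0.94 [232.1, 136.5, 179.3, 284.9] [5.14375e+02 2.51115e+02 1.00000e-02] 0.205
```

View pics/w2.png

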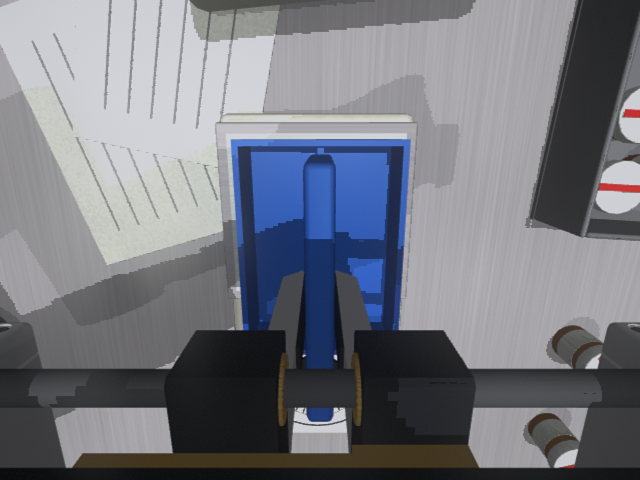

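The caddy hangs level over the pan (pan edges at u=217 and 417, caddy centred at about 321). Lowering gently until the pan's spring carries it.

Emit:
send_rows:
  series:
    - [[0, 0, 0, 8, 0], [0, 0, 0, 25, 0], [0, 0, 0, 45, 0], [0, 0, 0, 60, 0], [0, 0, 0, 69, 0], [0, 0, 0, 73, 0], [0, 0, 0, 75, 0], [0, 0, 0, 77, 0], [0, 0, 0, 79, 0], [0, 0, 0, 80, 0]]

```text
clock: 7.8
eef_pos: [514.3, 250.4, 181.7]
eef_rot: [3.141, -0.0, 1.583]
wrist_force: [0.5, -0.9, -2.9]
finger_gap: 13.6
```

Emit:
send_rows:
  series:
    - [[0, 0, 0, 1, 0], [0, 0, 0, 2, 0], [0, 0, 0, 3, 0], [0, 0, 0, 4, 0], [0, 0, 0, 4.5, 0], [0, 0, 0, 5, 0], [0, 0, 0, 5, 0], [0, 0, 0, 5, 0]]

```text
clock: 8.6
eef_pos: [514.2, 250.4, 176.5]
eef_rot: [3.141, -0.0, 1.583]
wrist_force: [0.2, 0.0, 0.6]
finger_gap: 13.8
```

Emit:
send_rows:
  series:
    - [[0.5, 0, 0, 0, 0], [0.5, 0, 0, 0, 0], [0.5, 0, 0, 0, 0], [0.5, 0, 0, 0, 0], [0.5, 0, 0, 0, 0], [0.5, 0, 0, -15, 0], [0.5, 0, 0, -45, 0], [0.5, 0, 0, -85, 0], [0.5, 0, 0, -110, 0], [0.5, 0, 0, -120, 0]]

```text
clock: 9.6
eef_pos: [514.6, 250.6, 299.1]
eef_rot: [3.138, -0.001, 1.583]
wrist_force: [0.1, 0.1, -0.2]
finger_gap: 47.0
```

Run:
```python
from h import *
s=manip.read_state(); print(s["clock"],s["eef_pos"],s["eef_rot"],s["wrist_force"],s["finger_gap"],s["joints"].round(2))
c=manip.camera("wrist")
for d in manip.silhouettes("caddy",c)[:2]:
    x,e=fit("caddy",c,d["pixels"],[515,251,.01],s,z=75); print(d["conf"],d["rect"],x.round(3),round(e,3))
```

```text
9.6 [514.61297014 250.56837498 299.08482957] [ 3.13811801e+00 -1.37768236e-03  1.58264575e+00] [ 0.07967946  0.09406878 -0.17589597] 47.012239934543615 [0.39 0.3  1.32 0.   1.51 0.38]
0.87 [260.5, 138.2, 117.2, 168.9] [5.14683e+02 2.51511e+02 1.00000e-02] 0.035
```

The caddy is on the pan at (514.7, 251.5), against a pan centre of about (514, 252). Moving over the dial and turning the wrist to match the knob.

Emit:
send_rows:
  series:
    - [[0.6, -10, 0, 0, -8], [0.6, -35, 0, 0, -16], [0.6, -65, 0, 0, -24], [0.6, -95, 0, 0, -32], [0.6, -125, 0, 0, -40], [0.6, -155, 0, 0, -48], [0.6, -178, -0.5, 10, -56], [0.6, -192, -0.5, 30, -64], [0.6, -198, -0.5, 50, -72], [0.6, -198, -0.5, 60, -80]]

```text
clock: 10.7
eef_pos: [514.9, 51.5, 232.8]
eef_rot: [-3.141, -0.005, 2.983]
wrist_force: [1.0, 0.2, -0.2]
finger_gap: 56.3
```

Emit:
send_rows:
  series:
    - [[0.6, 0, 0, 0, -8], [0.6, 0, 0, 0, -15], [0.6, 0, 0, 0, -18.5], [0.6, 0, 0, 0, -18.5], [0.6, 0, 0, 0, -18.5]]

```text
clock: 11.2
eef_pos: [515.6, 52.4, 235.3]
eef_rot: [3.141, -0.002, -2.983]
wrist_force: [0.1, 0.1, 0.9]
finger_gap: 56.7
```

Run:
```python
from h import *
s=manip.read_state(); print(s["clock"],s["eef_pos"],s["eef_rot"],s["joints"].round(2))
c=manip.camera("wrist"); np.savez("d1",img=c["img"],cx=c["cx"],cy=c["cy"],vfov=c["vfov"],P=pose(c,s))
uv=proj(c,[[516.4,52.3,64]],s)[0]; print(uv,proj(c,[[516.4,52.3,89]],s))
save(c,"w3.png",(int(uv[0])-100,int(uv[1])-90,200,180),3.3)
for t in ["tare_grip","zero_mark","pointer"]: print(t,[(round(d["conf"],2),d["rect"]) for d in manip.find_in(t,c)[:2]])
```

```text
11.2 [515.62795448  52.37213869 235.25030341] [ 3.14138161e+00 -1.82000677e-03 -2.98345796e+00] [ 0.03  0.21  1.58 -0.    1.35 -1.7 ]
[319.77608026 220.84206222] [[319.82760313 226.99720228]]
tare_grip [(0.92, [262.5, 160.5, 113.0, 113.2])]
zero_mark [(0.68, [260.0, 158.5, 117.1, 110.4])]
pointer [(0.48, [243.8, 225.0, 16.9, 10.6])]
```

View pics/w3.png

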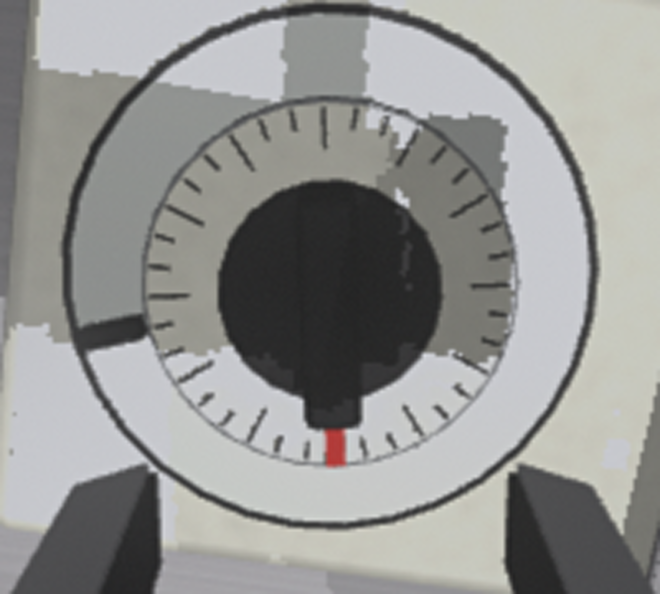

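The crop shows the red mark at (336,447), the black pointer at (112,332) and the disc centre at about (331,281). The knob bar lies along the mark. Seen from above, the knob has to turn clockwise from bottom to left. Measuring the angle.

```bash
cat >> h.py <<'E'
def dial(c,st,axis,z=64):
    """angles of red mark and pointer, deg cw from world +x, on plane z, plus refined axis from outer circle of ring"""
    im=c["img"].astype(int); v,u=np.mgrid[0:480,0:640]
    X=ray(c,np.c_[u.ravel(),v.ravel()],z,st)[:,:2].reshape(480,640,2)
    r,g,b=im[...,0],im[...,1],im[...,2]
    def ang(m,a): p=X[m].mean(0)-a; return -np.degrees(np.arctan2(p[1],p[0])), np.hypot(*p), int(m.sum())
    a=np.array(axis,float); out=[]
    rad=np.hypot(*(X-a).transpose(2,0,1))
    red=(r>120)&(r>1.8*g)&(r>1.8*b)&(rad<66)&(rad>36)
    blk=(r<75)&(g<75)&(b<75)&(rad>60)&(rad<76)
    n,l,s_,_=cv2.connectedComponentsWithStats(blk.astype(np.uint8)); 
    cand=[i for i in range(1,n) if s_[i,4]>25]
    return ang(red,a),[ang(l==i,a) for i in cand],X
E
python3 - <<'E'
from h import *
s=manip.read_state(); c=manip.camera("wrist")
e=np.array([[145,281],[517,281],[331,98],[333,465]])/3.3+[219,130]
X=ray(c,e,64,s); print(X.round(1)); a=[(X[:,0].max()+X[:,0].min())/2,(X[:,1].max()+X[:,1].min())/2]; print(a)
r,p,_=dial(c,s,a); print(r,p)
r,p,_=dial(c,s,[516.4,52.3]); print(r,p)
# knob hub centroid ~ dark area inside
E
```

```text
[[520.3  -3.3  64. ]
 [503.  105.3  64. ]
 [459.3  42.6  64. ]
 [568.8  60.8  64. ]]
[np.float64(514.0375080913848), np.float64(51.0045338037536)]
(np.float64(-10.48864707227125), np.float64(48.45863359519548), 54) [(np.float64(70.48617880214786), np.float64(67.90069247586337), 115), (np.float64(-43.309216098684054), np.float64(72.01433996403833), 69), (np.float64(20.33536399408584), np.float64(73.44087073067791), 55)]
(np.float64(-9.435528873877047), np.float64(45.90754345094526), 54) [(np.float64(72.75271710457646), np.float64(67.82575481324847), 115), (np.float64(-56.36313645683098), np.float64(67.26962914766493), 100), (np.float64(23.92895625267184), np.float64(71.53832618538272), 60)]
```

Emit:
send_rows:
  series:
    - [[0.6, 2, -1, 30, -1.4], [0.6, 2, -1, 75, -1.4], [0.6, 2, -1, 115, -1.4], [0.6, 2, -1, 140, -1.4], [0.6, 2, -1, 150, -1.4], [0.6, 2, -1, 153, -1.4], [0.6, 2, -1, 153, -1.4], [0, 2, -1, 153, -1.4], [0, 2, -1, 153, -1.4], [0, 2, -1, 153, -1.4]]
  newtons: 12

```text
clock: 12.45
eef_pos: [514.5, 51.1, 84.2]
eef_rot: [-3.141, 0.001, -2.957]
wrist_force: [-0.9, -0.3, -0.3]
finger_gap: 35.8
```

Emit:
send_rows:
  series:
    - [[0, 0, 0, 0, 0], [0, 0, 0, 0, 0], [0, 0, 0, 0, 0], [0, 0, 0, 0, 0], [0, 0, 0, 0, 0], [0, 0, 0, 0, 0]]

```text
clock: 13.05
eef_pos: [514.2, 51.3, 83.5]
eef_rot: [3.141, 0.0, -2.957]
wrist_force: [-0.8, 3.6, 2.6]
finger_gap: 15.6
```

Emit:
send_rows:
  series:
    - [[0, 0, 0, 0, 4], [0, 0, 0, 0, 12], [0, 0, 0, 0, 20], [0, 0, 0, 0, 28], [0, 0, 0, 0, 36], [0, 0, 0, 0, 44], [0, 0, 0, 0, 52], [0, 0, 0, 0, 60], [0, 0, 0, 0, 68], [0, 0, 0, 0, 75]]

```text
clock: 14.05
eef_pos: [513.9, 50.6, 83.5]
eef_rot: [-3.14, 0.0, 2.012]
wrist_force: [-4.0, -1.6, 5.4]
finger_gap: 16.1
```

Emit:
send_rows:
  series:
    - [[0, 0, 0, 0, 4], [0, 0, 0, 0, 6], [0, 0, 0, 0, 6], [0, 0, 0, 0, 6]]

```text
clock: 14.45
eef_pos: [513.8, 50.6, 83.5]
eef_rot: [-3.14, 0.0, 1.912]
wrist_force: [-4.3, -1.8, 5.1]
finger_gap: 16.3
```

Run:
```python
from h import *
s=manip.read_state(); c=manip.camera("wrist"); print(s["eef_rot"],s["wrist_force"],s["moment"])
r,p,_=dial(c,s,[514,51.2]); print(r,p)
uv=proj(c,[[514,51.2,64]],s)[0]; print(uv); save(c,"w4.png",(max(0,int(uv[0])-130),max(0,int(uv[1])-120),260,240),2.5)
```

```text
[-3.14036806e+00  3.96975493e-04  1.91231647e+00] [-4.29328532 -1.81912693  5.1401776 ] [-0.41243179  0.73011334 -0.00121442]
(np.float64(nan), np.float64(nan), 0) [(np.float64(67.97724321743547), np.float64(52.17108121215776), 5705)]
[320.82203008 276.96222354]h.py:46: RuntimeWarning: Mean of empty slice.
  def ang(m,a): p=X[m].mean(0)-a; return -np.degrees(np.arctan2(p[1],p[0])), np.hypot(*p), int(m.sum())
  ret = um.true_divide(
```

View pics/w4.png

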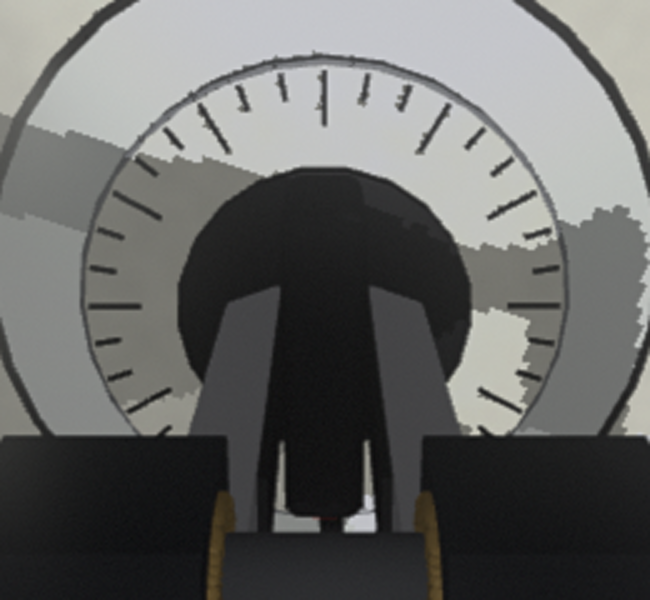

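The red mark is hidden behind the gripper here. Releasing, rising and looking again.

Emit:
send_rows:
  series:
    - [[0.6, 0, 0, 0, 0], [0.6, 0, 0, 0, 0], [0.6, 0, 0, 0, 0], [0.6, 0, 0, 0, 0], [0.6, 0, 0, -20, 0], [0.6, 0, 0, -60, 0], [0.6, 0, 0, -100, 0], [0.6, 0, 0, -125, 0], [0.6, 0, 0, -130, 0], [0.6, 0, 0, -130, 0]]

```text
clock: 15.5
eef_pos: [514.3, 51.1, 213.4]
eef_rot: [3.141, 0.0, 1.912]
wrist_force: [-0.2, -0.8, -0.7]
finger_gap: 56.2
```

Run:
```python
from h import *
s=manip.read_state(); c=manip.camera("wrist"); print(s["eef_pos"],s["eef_rot"])
for a in ([514,51.2],[516,52]): 
    r,p,_=dial(c,s,a); print(r,p)
uv=proj(c,[[514,51.2,64]],s)[0]; print(uv); save(c,"w5.png",(int(uv[0])-100,int(uv[1])-90,200,180),4)
```

```text
[514.2718568   51.0949299  213.43054879] [3.14091819e+00 2.25244933e-04 1.91249303e+00]
(np.float64(70.82367887137791), np.float64(49.55257035788054), 11) [(np.float64(7.650067960251882), np.float64(74.59100290987669), 47), (np.float64(70.75611104702394), np.float64(63.618151365653276), 309)]
(np.float64(73.3052342485644), np.float64(49.697833499539705), 11) [(np.float64(-16.882490030988382), np.float64(68.97174639022744), 151), (np.float64(118.53687129541676), np.float64(74.46167076673588), 28), (np.float64(55.668408358346255), np.float64(67.2869684783084), 233)]
[319.51155673 224.00934925]
```

View pics/w5.png

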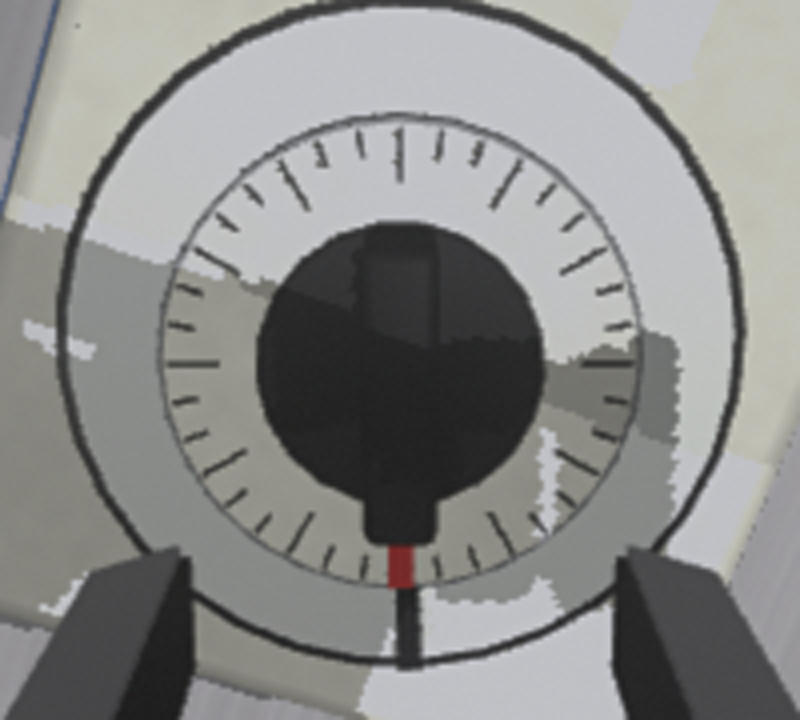

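The red mark is at (400,567) and the pointer at (408,628), about the axis (400,357). The dial is about 1.7° past the pointer, and the tolerance is ±5°. I'll retreat a little and check the whole scene once more.

Emit:
send_rows:
  series:
    - [[0.6, 0, 0, -15, 0], [0.6, 0, 0, -45, 0], [0.6, -20, 0, -75, 0], [0.6, -50, 0, -85, 0], [0.6, -80, 0, -85, 0], [0.6, -95, 0, -85, 0], [0.6, -100, 0, -85, 0], [0.6, -100, 0, -85, 0], [0.6, -100, 0, -85, 0], [0.6, -100, 0, -85, 0]]

```text
clock: 16.55
eef_pos: [547.5, -42.2, 298.4]
eef_rot: [-3.142, -0.0, 1.914]
wrist_force: [-0.2, 0.1, 0.3]
finger_gap: 56.2
```

Run:
```python
from h import *
s=manip.read_state(); c=manip.camera("wrist"); print(s["clock"],s["eef_pos"],s["finger_gap"])
uv=proj(c,[[514,51.2,64]],s)[0]; print(uv)
a=cv2.resize(c["img"][max(0,int(uv[1])-60):int(uv[1])+60,int(uv[0])-65:int(uv[0])+65],(390,360),interpolation=cv2.INTER_CUBIC)
t=manip.camera("scene")
b=cv2.resize(t["img"][100:460,200:590],(390,360))
cv2.imwrite("pics/fin.png",np.hstack([a,b])[:,:,::-1])
c=manip.camera("top")
for n,p in [("caddy",[514,251,0]),("rack",[640,-262,.245]),("jar_a",[535,-445,.7])]:
    for d in manip.silhouettes(n,c)[:4]:
        x,e=fit(n,c,d["pixels"],p,z=75 if n=="caddy" else 0)
        if e<.5: print(n,d["rect"],x.round(2),round(e,3))
```

```text
16.55 [547.54142851 -42.21960979 298.40427306] 56.17189665706328
[319.54820762 115.53986453]
caddy [120.9, 204.9, 71.1, 48.5] [5.1772e+02 2.5228e+02 1.0000e-02] 0.036
rack [333.8, 170.7, 64.2, 50.2] [ 6.4126e+02 -2.6258e+02  2.6000e-01] 0.095
jar_a [419.8, 223.5, 24.2, 22.9] [ 534.44 -444.56    0.65] 0.16
```

View pics/fin.png

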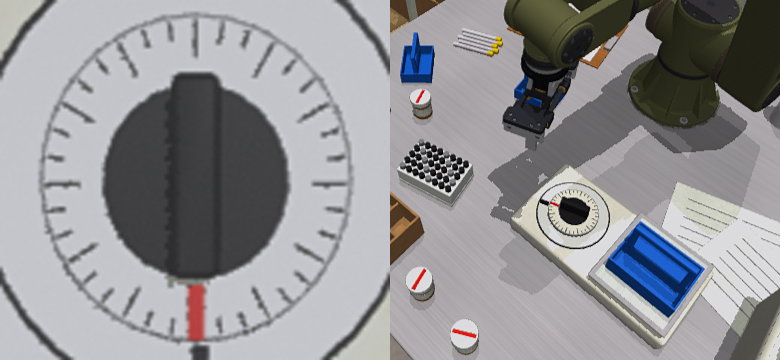

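The left panel shows the red mark at (196,312) and the pointer at (200,352), about the axis (196,178). That is about 1.5° off. The right panel shows the caddy upright and central on the pan, with the rack and jar undisturbed and the gripper clear.

```bash
python3 -c "
from cell import manip
print(manip.sign_off())"
```

```text
the job is handed in; nothing more can be done
None
```

The blue caddy is standing upright on the scale pan, and the dial's red zero mark lines up with the black pointer. I handed the job in at about 16.7 s of the 54 s allowed.

- **Caddy:** I chose the large one of the three by its size, lowered it until the pan's spring carried it, and let go. The last fits put it at about (515–518, 252) mm. The scale fits put the pan centre at about (514, 252) mm, so it is within a few millimetres of the middle.
- **Dial:** I turned the knob 81° clockwise with the caddy on the pan. Two views after letting go show the mark about 1.5–1.7° past the pointer; the limit is 5°. I judged that by eye from enlarged pictures, because my automatic angle script gave no usable reading at the end.
- **Rack and jar:** Both were found within about 1 mm of where they started.
- **Robot:** The gripper is clear of everything. The largest wrist force I saw was about 7 N.

The caddy's x position differed by 3 mm between the wrist and top cameras, which is close to the 2 mm calibration accuracy.

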